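Drive the stuck slug out of the sleeve

TASK

A steel slug is stuck in the bore of the slotted sleeve that lies on the green fixture. Pick up the long drift, push its rod through the sleeve from the open end and drive the slug out of the far end into the catch tray, then draw the drift out again and lay it down on the bench without dropping it.

Things in the scene. Friction and masses are not known exactly. Their poses are not given: they have to be found in the camera images.
- long_drift: Long hand drift, loose, 0.36 kg. Square aluminium handle 80 mm long (x), 36 wide (y), 40 high (z), flat on the bench; a steel rod, 14 mm diameter, sticks out 140 mm along +x from the middle of its front face, centre line 20 mm above the underside. Origin: centre of the handle's underside; balance point about 30 mm ahead of it. Starts with the rod pointing roughly to +y, on either side of the short drift.
- long_drift_tip (a point): Centre of the free end of the long drift's rod, 180 mm along +x from the drift's origin and 20 mm above its underside.
- bore (a point): Middle of the bore of a level steel sleeve 90 mm long, bore 40 mm, outside 48 mm, slotted 13 mm wide along its top; centre line 85 mm above the bench, ends 45 mm either way. x: push direction, from the open end (-x) to the tray end (+x), roughly world +y. Fixed on a green fixture: base 10 mm high reaching 70 mm to -x, lugs 37 mm to each side, 93 mm high. Nothing stands before the open end.
- tray (a point): Catch tray fixed below the sleeve's far end: an open aluminium box. This point: centre of its inner floor, 4 mm above the bench, 125 mm beyond the middle of the bore. Inside 142 mm along the bore by 112 mm; rim 50 mm above the bench.
- slug: The stuck slug: dark steel cylinder, 36 mm diameter, 45 mm long, about 0.34 kg, loose in the bore, its centre 0 to 20 mm from the bore's middle towards the open end. Origin: its centre; x: its axis. It lies on the bottom of the bore, held by about 5 N of friction; once more than half of it is out of the far end it tips into the tray.
- short_drift: Bystander: a second drift with the same handle but a rod only 50 mm long, too short to drive the slug out. Origin: centre of the handle's underside; x along its rod, z up.
Things that resemble listed ones, but are neither listed nor needed, are in the scene too. What is shaped like the long_drift but blue is not meant.

How it is judged:
By the outcome, as a careful person would: the job done as asked, in the order asked, and still so for the second after the job is handed in, with the robot touching nothing.
It also fails if it takes over 61 s, if anything falls off the work surface, if the arm or the gripper's body presses on something with over 40 N, if the wrist force passes 120 N, or if a joint passes its speed limit or range.

ROBOT

A 7-joint arm with a two-finger parallel gripper is mounted at the origin on the work surface. World frame = base frame: x ahead of the robot, y to its left, z up, the work surface at z = 0. Lengths are in m, angles in rad, forces in N, time in s.
With the tool pointing down it reaches from about 0.425 to 1.025 m from the base axis. Payload 3.6 kg.
Tool frame: the origin (TCP) lies midway between the tips of the shut fingers; the grasp point (between the pads) lies 19 mm behind it; z points along the fingers, x is the direction in which the jaws open and shut, and the axes are right-handed (so a half turn about z gives the same grasp; the last joint's range is limited). The gripper opens to 85 mm and grips with 20 to 120 N. Pads are 22 mm wide; open, the fingers measure 114 mm over their backs; the gripper's body (76 mm by 85 mm) begins 54 mm behind the grasp point. The pads swing forward as they close: fully open they stand 13 mm farther back than shut.
Start: joints at [1.109, 0.591, 0.048, 1.609, -0.033, 0.943, -0.034], TCP at [0.261, -0.676, 0.231] pointing down, gripper open.
Joint ranges: [-2.69, 2.69], [-0.47, 2.24], [-1.27, 1.36], [0.19, 2.51], [-1.53, 4.68], [0.08, 2.07], [-3.09, 3.09]. Speed limits (rad/s): [2.57, 2.57, 3.14, 3.14, 3.14, 3.14, 3.14].

INTERFACE

Orientations are given as a unit quaternion [w, x, y, z].
In Python, from rig import env gives the robot as it stands.
- The arm moves only by the shell command python3 -m handwheel 'ROWS' [FORCE]. ROWS is JSON, one flat list of numbers, 7 for each row, row after row: the shift along the world's x, y, z in m, then the turn, a rotation vector about the world's x, y, z in degrees, then the finger opening in m, from 0 to 0.0854. A call has 1 to 8 rows; each row shifts and turns the commanded pose from where the row before left it; what a row does not reach is not made up. A row lasts 1/10 s, in which the tool goes at most 50 mm and 8.59 degrees, less where a joint would pass 70% of its speed; a pose out of reach is approached as far as the arm can. A call with a gripper value outside its range is refused whole. The fingers move at their own pace and stop on an object; FORCE is the grip in N (left out, the last holds). Time passes only in rows, so rows that do not move let the fingers close. It gives the time, the measured TCP pose, the force and the opening at its end, in the units of the state.
- env.get_state(): the state, without advancing time (a new reading comes with each control period).
- env.grab_frame(name): name is "side" or "top" or "wrist"; returns (picture, depth): 384x512x3 uint8, red, green, blue; 384x512 float32, m along the optical axis (not along the pixel's ray), 0 where there is no reading.
- env.camera_params(name): a dict with "camera_matrix" (3x3 intrinsics, pixels), "origin" and "attitude" of the camera in the world. Camera axes: x right, y down, z forward; pixel columns grow to the right and rows downward; lengths in m; the calibration is good to about 2 mm. The wrist camera is an equidistant fisheye: a pixel r from the principal point sees the ray r / f radians off the axis. A picture is of the moment at which its call begins: read the wrist's pose just before it. camera_params takes no time and is no camera call; for the wrist camera it gives the pose at the moment of the call.
- env.sign_off(): hands the job in, once; it reports no verdict.
The state is a dict: "time": time; "joint_positions": joint angles; "qvel": joint speeds; "joint_efforts": joint torques, N m; "eef_pos": TCP position; "tool_rot": TCP orientation; "ft_force": force on the tool from outside, world axes, zero at the start; "torque": the same for the moment, N m; "width": finger opening in m.
Only numpy, scipy, OpenCV 4.12 (cv2) and the standard library are available. Lean on these libraries where they do the work, as an engineer would, in place of code of your own. Each camera call takes 0.05 s, during which the arm holds its last target. There are 200 camera calls.

## Working session

There is one attempt and no reset: what is moved stays moved. The work goes in short steps, Python scripts to look and compute and a shell command to move; the robot and the scene stay as the last step left them, time stands still between calls to the robot, and variables do not carry over. Pictures are saved under pics/ and viewed, about 8 in all and at most 12, crops included, and the job is handed in when it is done.

```bash
mkdir -p pics
cat > h.py <<'E'
import numpy as np, cv2, json
from rig import env
from scipy.spatial.transform import Rotation as R
def grab(name,tag):
    cp=env.camera_params(name); im,d=env.grab_frame(name)
    cv2.imwrite(f'pics/{tag}.png',im[:,:,::-1]); np.savez(f'pics/{tag}.npz',im=im,d=d,K=cp['camera_matrix'],o=cp['origin'],a=cp['attitude'])
    return im,d,cp
def cloud(tag):
    z=np.load(f'pics/{tag}.npz'); K=z['K'];d=z['d']
    a=z['a']; A=a if a.shape==(3,3) else R.from_quat(np.r_[a[1:],a[0]]).as_matrix()
    v,u=np.mgrid[:d.shape[0],:d.shape[1]]
    c=np.stack([(u-K[0,2])/K[0,0]*d,(v-K[1,2])/K[1,1]*d,d],-1)
    return c@A.T+z['o'],d>0,z['im']
E
python3 - <<'E'
from h import *
s=env.get_state(); print(s)
for n in ('top','side'):
    im,d,cp=grab(n,n+'0'); print(n,cp,(d>0).mean())
a=cv2.imread('pics/top0.png'); cv2.imwrite('pics/top0b.png',cv2.resize(a,(800,600)))
E
```

```text
{'time': 0.0, 'joint_positions': array([ 1.10849392,  0.59210699,  0.0483072 ,  1.60982281, -0.03331766,
        0.94270361, -0.03367318]), 'qvel': array([ 7.26532815e-04, -3.14892777e-03, -1.36347138e-03, -1.09174978e-03,
        5.56906847e-05,  2.56496580e-04, -1.16348563e-04]), 'joint_efforts': array([-1.03821516e-03, -5.48704004e+01,  1.54632300e+00, -1.98127323e+01,
        9.44117754e-03,  8.82491295e-03,  4.92206937e-06]), 'eef_pos': array([ 0.26106997, -0.67547788,  0.23014969]), 'tool_rot': array([-5.83605665e-04,  8.24797447e-01, -5.65427204e-01, -9.53322235e-04]), 'ft_force': array([-0.39035868, -0.08019632,  0.31972002]), 'torque': array([-0.00306675, -0.01205644, -0.03132375]), 'width': 0.08541992816943023}
top {'camera_matrix': array([[352.83738439,   0.        , 258.99566297],
       [  0.        , 352.83738439, 194.6079891 ],
       [  0.        ,   0.        ,   1.        ]]), 'origin': array([ 0.368053  , -0.03944086,  0.93569462]), 'attitude': array([ 0.04922898, -0.70489973,  0.70720457, -0.02354935])} 0.99639892578125
side {'camera_matrix': array([[459.85963344,   0.        , 253.59217534],
       [  0.        , 459.85963344, 192.75733192],
       [  0.        ,   0.        ,   1.        ]]), 'origin': array([-0.12263205,  0.70321772,  1.07404071]), 'attitude': array([ 0.12660439, -0.29722691,  0.88099286, -0.34565744])} 0.995819091796875
```

View pics/top0b.png

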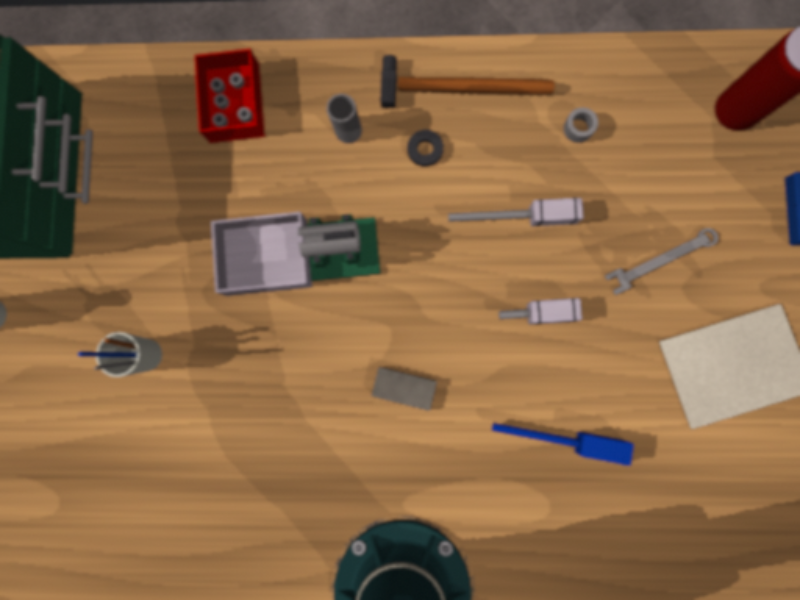

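View pics/side0.png

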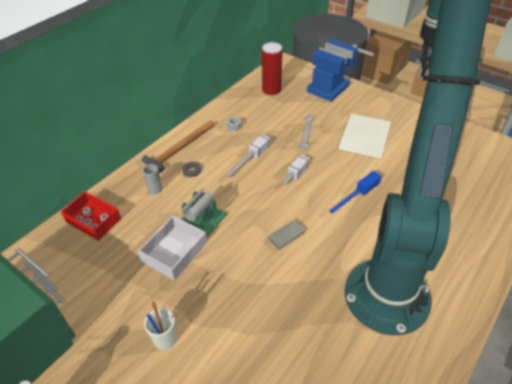

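The top view (800x600 scale) shows the long drift with its handle at (557,210) and rod tip at (450,217). The short drift is at (557,311), the sleeve at (330,240), the tray at (260,252), and a blue decoy at (600,448). Next I'll measure these from depth.

Run:
```python
from h import *
def fit(P,lab):
    r=cv2.minAreaRect((P[:,:2]*1000).astype(np.float32)); print(lab,len(P),np.round(r[0],1),np.round(r[1],1),round(r[2],1),'z',np.round(np.percentile(P[:,2],[5,50,95])*1000,1))
for t in ('top0','side0'):
    P,ok,im=cloud(t)
    # bench
    X,Y,Z=P[...,0],P[...,1],P[...,2]
    b=ok&(abs(Z)<.015)&(X>.3)&(X<.7)&(abs(Y)<.4); A=np.c_[P[b][:,:2],np.ones(b.sum())]
    print(t,'bench',np.round(np.linalg.lstsq(A,Z[b],rcond=None)[0],4))
    if t=='top0':
        i=lambda u,v:np.round(P[int(v*.64),int(u*.64)],3)
        for n,u,v in (('longh',557,210),('tip',455,217),('mid',520,214),('shorth',557,311),('sleeve',330,240),('tray',260,252),('base',370,250)): print(n,i(u,v))
        L=P[int(210*.64),int(557*.64)]; S=P[int(240*.64),int(325*.64)]; H=P[int(311*.64),int(557*.64)]
    near=lambda c,r:ok&(np.hypot(X-c[0],Y-c[1])<r)
    fit(P[near(L,.07)&(Z>.034)&(Z<.06)],'handle')
    fit(P[near(H,.07)&(Z>.034)&(Z<.06)],'shorthandle')
    rod=P[near(L,.24)&(Z>.012)&(Z<.05)&(Y>L[1]+.06)&(abs(X-L[0])<.04)]
    fit(rod,'rod'); 
    for y0 in np.arange(L[1]+.06,L[1]+.2,.02):
        q=rod[abs(rod[:,1]-y0)<.01]
        if len(q): print('  rod',np.round(y0,3),np.round(q[:,0].mean(),4),np.round(q[:,2].max(),3),len(q))
    sl=P[near(S,.1)&(Z>.096)]; fit(sl,'sleeve')
    for y0 in np.arange(S[1]-.07,S[1]+.07,.01):
        q=P[near(S,.1)&(Z>.06)&(abs(Y-y0)<.005)]
        if len(q): print('  sl',np.round(y0,3),np.round([q[:,0].min(),q[:,0].max(),q[:,0].mean()],4),np.round(q[:,2].max(),3),len(q))
    fit(P[near(S+[0,.1,0],.14)&(Z>.043)&(Z<.056)&(Y>S[1]+.05)],'trayrim')
    fit(P[near(S,.14)&(Z>.006)&(Z<.014)&(im[...,1]>im[...,0]*1.5)],'base')
```

```text
top0 bench [0.0018 0.0014 0.0002]
longh [ 0.616 -0.257  0.039]
tip [ 0.611 -0.091  0.028]
mid [ 0.615 -0.198  0.028]
shorth [ 0.448 -0.252  0.042]
sleeve [0.555 0.106 0.105]
tray [0.557 0.246 0.006]
base [0.557 0.056 0.01 ]
handle 439 [ 617.1 -258.2] [36.5 80.7] 1.9 z [37.6 40.3 43. ]
shorthandle 455 [ 450.3 -249.6] [36.2 79.4] 3.6 z [37.4 40.5 43.1]
rod 238 [ 612.7 -137. ] [ 13.4 117.8] 2.3 z [21.1 25.8 29.3]
  rod -0.197 0.6136 0.03 22
  rod -0.177 0.6133 0.031 36
  rod -0.157 0.613 0.029 40
  rod -0.137 0.6117 0.03 44
  rod -0.117 0.611 0.031 35
  rod -0.097 0.6108 0.03 43
  rod -0.077 0.61 0.03 18
sleeve 565 [560.9 111.8] [62.3 90.1] 4.7 z [ 97.4 104.4 109. ]
  sl 0.064 [0.5407 0.5843 0.5546] 0.11 26
  sl 0.074 [0.5262 0.5988 0.5583] 0.11 141
  sl 0.084 [0.5258 0.5993 0.5597] 0.112 122
  sl 0.094 [0.5374 0.6002 0.5622] 0.112 94
  sl 0.104 [0.5364 0.5821 0.5571] 0.11 80
  sl 0.114 [0.5363 0.5829 0.5567] 0.111 81
  sl 0.124 [0.5216 0.5894 0.5478] 0.112 108
  sl 0.134 [0.5206 0.5956 0.5567] 0.11 133
  sl 0.144 [0.5275 0.5923 0.5589] 0.111 91
  sl 0.154 [0.5322 0.578  0.556 ] 0.109 6
[... 505 characters left out ...]
 0.6104 0.03 23
  rod -0.077 0.6115 0.03 17
sleeve 322 [562.2 112.9] [65.7 91.8] 6.8 z [ 97.5 104.  110.1]
  sl 0.064 [0.5421 0.5761 0.5499] 0.109 11
  sl 0.074 [0.5263 0.5862 0.5493] 0.11 59
  sl 0.084 [0.5255 0.6006 0.5501] 0.112 107
  sl 0.094 [0.5371 0.603  0.56  ] 0.113 54
  sl 0.104 [0.5366 0.5781 0.5533] 0.11 50
  sl 0.114 [0.5357 0.5772 0.5537] 0.114 58
  sl 0.124 [0.5204 0.583  0.5525] 0.113 70
  sl 0.134 [0.5198 0.5949 0.5465] 0.111 103
  sl 0.144 [0.5259 0.5993 0.5575] 0.111 102
  sl 0.154 [0.5333 0.5804 0.5586] 0.111 86
  sl 0.164 [0.5611 0.5802 0.5741] 0.097 5
trayrim 414 [549.  236.9] [123.8 152.7] 5.5 z [43.7 49.1 53.3]
base 222 [535.6  93.5] [44.4 95.2] 6.4 z [ 7.5 10.5 13.5]
```

```bash
python3 -m handwheel '[0.022,0.027,0,0,0,4.4,0.085, 0.022,0.027,0,0,0,4.4,0.085, 0.022,0.027,0,0,0,4.4,0.085, 0.022,0.027,0,0,0,4.4,0.085, 0.022,0.027,0,0,0,4.4,0.085, 0.022,0.027,0,0,0,4.4,0.085, 0.022,0.027,0,0,0,4.4,0.085, 0.022,0.027,0,0,0,4.4,0.085]'
python3 -m handwheel '[0.022,0.027,0,0,0,4.4,0.085, 0.022,0.027,0,0,0,4.4,0.085, 0.022,0.027,0,0,0,4.4,0.085, 0.022,0.027,0,0,0,4.4,0.085, 0.022,0.027,0,0,0,4.4,0.085, 0.022,0.027,0,0,0,4.4,0.085, 0.022,0.027,0,0,0,4.4,0.085, 0,0,0,0,0,0,0.085]'
cat >> h.py <<'E'
def st():
    s=env.get_state(); q=s['tool_rot']; M=R.from_quat(np.r_[q[1:],q[0]]).as_matrix()
    print('t',round(s['time'],2),'p',np.round(s['eef_pos'],4),'jaw',round(np.degrees(np.arctan2(M[1,0],M[0,0])),2),'z',np.round(M[:,2],4),'F',np.round(s['ft_force'],1),'T',np.round(s['torque'],2),'w',round(s['width'],4)); print('q',np.round(s['joint_positions'],2))
    return s,M
E
python3 -c "
from h import *
st(); im,d,cp=grab('wrist','w0'); print(cp,(d>0).mean())"
```

```text
time: 0.9
eef_pos: [0.4378, -0.4588, 0.2309]
tool_rot: [-0.0, 0.958, -0.288, -0.0]
ft_force: [0.0, 0.2, 0.0]
width: 0.085
time: 1.7
eef_pos: [0.5954, -0.2641, 0.2313]
tool_rot: [-0.002, 1.0, -0.02, 0.001]
ft_force: [0.4, 0.2, -0.3]
width: 0.0851
t 1.7 p [ 0.5954 -0.2641  0.2313] jaw -2.28 z [ 0.0031  0.0046 -1.    ] F [ 0.4  0.2 -0.3] T [ 0.05 -0.   -0.  ] w 0.0851
q [ 0.56  0.51 -0.3   1.77  0.18  0.88  0.14]
{'camera_matrix': array([[297.31863964,   0.        , 257.26566319],
       [  0.        , 297.31863964, 193.43049511],
       [  0.        ,   0.        ,   1.        ]]), 'origin': array([ 0.59764106, -0.18890528,  0.37426489]), 'attitude': array([ 0.14926358,  0.9886121 , -0.01905809, -0.00181413])} 0.9958750406901041
```

```bash
cat >> h.py <<'E'
def wcloud(tag):
    z=np.load(f'pics/{tag}.npz'); K=z['K'];d=z['d'];a=z['a']; A=R.from_quat(np.r_[a[1:],a[0]]).as_matrix()
    v,u=np.mgrid[:d.shape[0],:d.shape[1]]
    x=(u-K[0,2])/K[0,0]; y=(v-K[1,2])/K[1,1]; th=np.hypot(x,y)+1e-9; k=np.tan(np.minimum(th,1.4))/th
    return np.stack([x*k*d,y*k*d,d],-1)@A.T+z['o'],(d>0)&(th<1.3),z['im']
def fit(P,lab):
    r=cv2.minAreaRect((P[:,:2]*1000).astype(np.float32)); print(lab,len(P),np.round(r[0],1),np.round(r[1],1),round(r[2],1),'z',np.round(np.percentile(P[:,2],[5,50,95])*1000,1))
E
python3 - <<'E'
from h import *
P,ok,im=wcloud('w0'); X,Y,Z=np.moveaxis(P,-1,0)
m=ok&(abs(X-.617)<.035)&(abs(Y+.258)<.06)
fit(P[m&(Z>.034)&(Z<.06)],'handle'); 
r=ok&(abs(X-.612)<.03)&(Y>-.21)&(Y<-.05)&(Z>.018)&(Z<.04); fit(P[r],'rod')
for y in np.arange(-.2,-.06,.02):
    q=P[r&(abs(Y-y)<.01)]; print(round(y,3),len(q),np.round(q.mean(0),4) if len(q) else '')
print('bench',np.median(Z[ok&(abs(X-.66)<.03)&(abs(Y+.2)<.05)]))
cv2.imwrite('pics/w0b.png',cv2.resize(im[:,:,::-1],(768,576)))
E
```

```text
handle 2063 [ 617.2 -260. ] [36.3 80.2] 2.1 z [38.2 39.8 41.1]
rod 1258 [ 612.2 -144.8] [ 14.6 129.7] 1.7 z [21.9 25.9 27.7]
-0.2 190 [ 0.6143 -0.1997  0.0254]
-0.18 198 [ 0.6135 -0.1797  0.0256]
-0.16 208 [ 0.6125 -0.1597  0.0254]
-0.14 207 [ 0.6118 -0.1399  0.0253]
-0.12 188 [ 0.611  -0.12    0.0258]
-0.1 181 [ 0.6103 -0.0998  0.0256]
-0.08 86 [ 0.6097 -0.085   0.0254]
-0.06 0 
bench 9.58250798989424e-05
```

View pics/w0b.png

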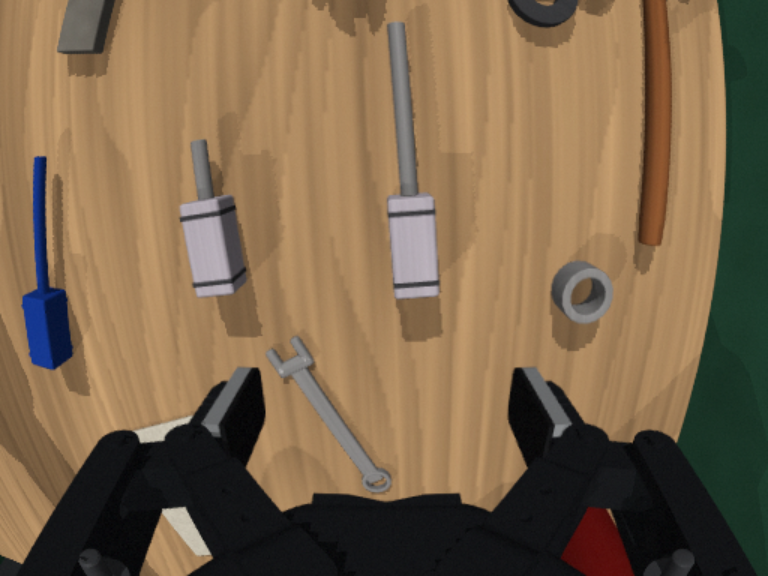

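The wrist view shows the long drift's handle at (413,245) and its rod tip at (397,25), with nothing between the open fingers. The depth fit puts its origin at (0.617, -0.260) with yaw 92.1°.

```bash
python3 -m handwheel '[0.007,0.008,-0.025,0,0,1.5,0.085, 0.007,0.008,-0.025,0,0,1.5,0.085, 0.007,0.008,-0.025,0,0,1.4,0.085, 0,0,-0.025,0,0,0,0.085, 0,0,-0.025,0,0,0,0.085, 0,0,-0.025,0,0,0,0.085, 0,0,0,0,0,0,0.085, 0,0,0,0,0,0,0.085]'
python3 -c "
from h import *
st()"
```

```text
time: 2.55
eef_pos: [0.6114, -0.2484, 0.081]
tool_rot: [0.0, 1.0, 0.013, -0.001]
ft_force: [0.3, -0.6, 0.5]
width: 0.0849
t 2.55 p [ 0.6114 -0.2484  0.081 ] jaw 1.44 z [-1.6e-03 -4.0e-04 -1.0e+00] F [ 0.3 -0.6  0.5] T [-0.01 -0.01 -0.03] w 0.0849
q [ 0.49  0.7  -0.25  1.85  0.28  0.63  0.09]
```

```bash
python3 -m handwheel '[0.005,0.009,-0.015,0,0,0.7,0.085, 0,0,-0.015,0,0,0,0.085, 0,0,-0.015,0,0,0,0.085, 0,0,-0.015,0,0,0,0.085, 0,0,-0.010,0,0,0,0.085, 0,0,-0.005,0,0,0,0.085, 0,0,0,0,0,0,0.085, 0,0,0,0,0,0,0.085]'
python3 -c "
from h import *
st()"
```

```text
time: 3.35
eef_pos: [0.6176, -0.2384, 0.0065]
tool_rot: [0.0, 1.0, 0.019, 0.0]
ft_force: [0.1, -0.7, 1.0]
width: 0.085
t 3.35 p [ 0.6176 -0.2384  0.0065] jaw 2.22 z [ 5.e-04 -2.e-04 -1.e+00] F [ 0.1 -0.7  1. ] T [-0.03  0.01  0.02] w 0.085
q [ 0.44  0.81 -0.21  1.86  0.32  0.51  0.05]
```

Positioned; now I'll close with a firm grip.

```bash
python3 -m handwheel '[0,0,0,0,0,0,0.02, 0,0,0,0,0,0,0.02, 0,0,0,0,0,0,0.02, 0,0,0,0,0,0,0.02, 0,0,0,0,0,0,0.02, 0,0,0,0,0,0,0.02, 0,0,0,0,0,0,0.02, 0,0,0,0,0,0,0.02]' 100
python3 -c "
from h import *
st()"
```

```text
time: 4.15
eef_pos: [0.618, -0.2384, 0.007]
tool_rot: [0.0, 1.0, 0.019, 0.001]
ft_force: [-0.2, -0.2, 5.5]
width: 0.0345
t 4.15 p [ 0.618  -0.2384  0.007 ] jaw 2.23 z [ 1.1e-03 -5.0e-04 -1.0e+00] F [-0.2 -0.2  5.5] T [ 0.01  0.2  -0.  ] w 0.0345
q [ 0.44  0.81 -0.21  1.86  0.32  0.51  0.05]
```

```bash
python3 -m handwheel '[0,0,0.005,0,0,0,0.02, 0,0,0.01,0,0,0,0.02, 0,0,0.01,0,0,0,0.02, 0,0,0.01,0,0,1,0.02, 0,0,0.01,0,0,1,0.02, 0,0,0.01,0,0,1.2,0.02, 0,0,0.01,0,0,0,0.02, 0,0,0,0,0,0,0.02]'
python3 - <<'E'
from h import *
st(); grab('wrist','w1'); grab('side','s1'); grab('top','t1')
P,ok,im=wcloud('w1'); X,Y,Z=np.moveaxis(P,-1,0)
cv2.imwrite('pics/w1b.png',cv2.resize(im[:,:,::-1],(768,576)))
for t in ('w1','s1','t1'):
    P,ok,im=(wcloud if t[0]=='w' else cloud)(t); X,Y,Z=np.moveaxis(P,-1,0)
    r=ok&(abs(X-.61)<.04)&(Y>-.2)&(Y<-.03)&(Z>.05)&(Z<.12); Q=P[r]
    if len(Q)>5: fit(Q,t+' rod')
    for y in np.arange(-.19,-.04,.02):
        q=Q[abs(Q[:,1]-y)<.01]
        if len(q): print(round(y,3),len(q),np.round(q.mean(0),4),'zmax',np.round(np.percentile(q[:,2],90),4))
P,ok,im=wcloud('w1'); X,Y,Z=np.moveaxis(P,-1,0); S=(.56,.112)
for y0 in np.arange(.04,.18,.01):
    q=P[ok&(abs(X-.56)<.06)&(Z>.06)&(abs(Y-y0)<.005)]
    if len(q): print('  sl',np.round(y0,3),np.round([q[:,0].min(),q[:,0].max(),q[:,0].mean()],4),np.round(q[:,2].max(),3),len(q))
E
```

```text
time: 4.95
eef_pos: [0.6186, -0.2386, 0.0732]
tool_rot: [0.001, 0.999, 0.047, 0.002]
ft_force: [1.0, -0.3, -3.1]
width: 0.0348
t 4.95 p [ 0.6186 -0.2386  0.0732] jaw 5.43 z [ 3.3e-03 -9.0e-04 -1.0e+00] F [ 1.  -0.3 -3.1] T [-0.02 -0.05 -0.  ] w 0.0348
q [ 0.48  0.72 -0.27  1.84  0.31  0.62  0.12]
w1 rod 6115 [ 610.3 -158.7] [14.1 84.3] 5.7 z [87.9 92.  93.6]
-0.19 1434 [ 0.6134 -0.1898  0.0916] zmax 0.0932
-0.17 1546 [ 0.6113 -0.17    0.0916] zmax 0.0933
-0.15 1559 [ 0.6095 -0.1501  0.0915] zmax 0.0933
-0.13 1459 [ 0.6075 -0.1301  0.0916] zmax 0.0934
-0.11 117 [ 0.6071 -0.1191  0.0912] zmax 0.0931
s1 rod 134 [ 608.2 -137.5] [ 15.2 123.9] 4.5 z [83.7 90.2 95.3]
-0.19 22 [ 0.6119 -0.1902  0.0889] zmax 0.0943
-0.17 19 [ 0.6103 -0.1701  0.0899] zmax 0.0952
-0.15 21 [ 0.6081 -0.1496  0.0904] zmax 0.0944
-0.13 21 [ 0.6069 -0.1296  0.0903] zmax 0.0944
-0.11 20 [ 0.6047 -0.1101  0.0905] zmax 0.0926
-0.09 25 [ 0.6033 -0.0895  0.0901] zmax 0.0936
-0.07 6 [ 0.604  -0.0774  0.0894] zmax 0.0937
t1 rod 281 [ 608.  -139.4] [ 13.8 120. ] 5.4 z [86.8 90.7 94. ]
-0.19 47 [ 0.612  -0.1901  0.0903] zmax 0.093
-0.17 49 [ 0.6098 -0.1697  0.0907] zmax 0.0933
-0.15 45 [ 0.608  -0.1494  0.0907] zmax 0.0934
-0.13 45 [ 0.6061 -0.1299  0.0908] zmax 0.0934
-0.11 44 [ 0.6044 -0.1108  0.0907] zmax 0.0936
-0.09 47 [ 0.6025 -0.091   0.0902] zmax 0.0931
-0.07 4 [ 0.6027 -0.0799  0.0914] zmax 0.0929
```

View pics/w1b.png

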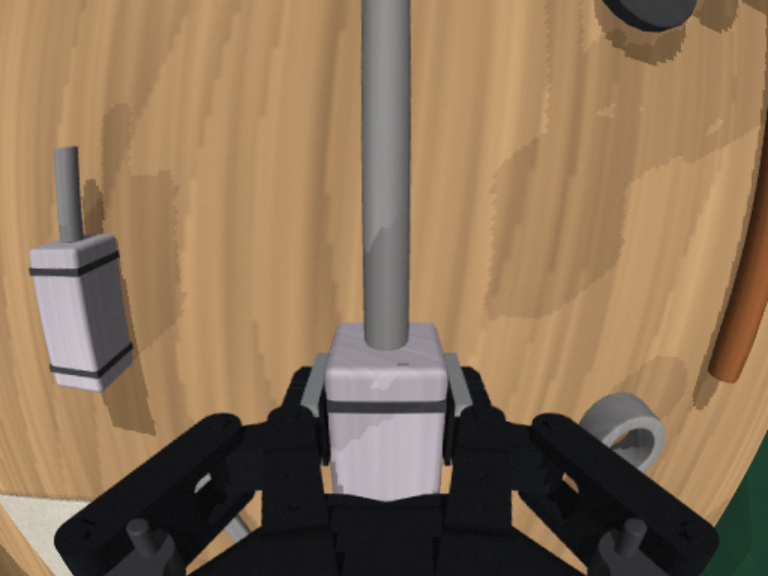

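The drift sits level and square in the grip. The rod is at about z 0.0865, and its yaw matches the sleeve's within half a degree. I'll bring it in line with the bore.

```bash
python3 -m handwheel '[-0.005,0.017,-0.0015,0,0,0,0.02, -0.005,0.017,0,0,0,0,0.02, -0.005,0.017,0,0,0,0,0.02, -0.005,0.017,0,0,0,0,0.02, -0.005,0.017,0,0,0,0,0.02, -0.005,0.017,0,0,0,0,0.02, -0.005,0.017,0,0,0,0,0.02, 0,0,0,0,0,0,0.02]'
python3 - <<'E'
from h import *
st(); grab('wrist','w2'); grab('side','s2'); im,_,_=grab('top','t2')
c=im[110:210,130:380,::-1]; s=cv2.imread('pics/s2.png')[120:270,130:330]
c=cv2.resize(c,(800,320),interpolation=cv2.INTER_CUBIC); s=cv2.resize(s,(373,280),interpolation=cv2.INTER_CUBIC); w=cv2.resize(cv2.imread('pics/w2.png'),(373,280))
cv2.imwrite('pics/m2.png',np.vstack([c,np.hstack([s,w,np.zeros((280,54,3),np.uint8)])]))
for t in ('w2','s2','t2'):
    P,ok,im=(wcloud if t[0]=='w' else cloud)(t); X,Y,Z=np.moveaxis(P,-1,0); print(t)
    for y in np.arange(-.08,.17,.02):
        m=ok&(abs(Y-y)<.01)&(abs(X-.57)<.05)&(Z>.06)
        if m.sum()<3: continue
        q=P[m]; print(round(y,3),len(q),np.round([q[:,0].min(),q[:,0].max(),q[:,0].mean()],4),'z',np.round(np.percentile(q[:,2],[50,90]),4))
E
```

```text
time: 5.9
eef_pos: [0.5814, -0.1147, 0.0699]
tool_rot: [-0.001, 0.999, 0.05, -0.001]
ft_force: [0.1, -0.2, -4.0]
width: 0.0347
t 5.9 p [ 0.5814 -0.1147  0.0699] jaw 5.73 z [-0.0011  0.0023 -1.    ] F [ 0.1 -0.2 -4. ] T [0.06 0.02 0.03] w 0.0347
q [ 0.29  0.66 -0.24  2.01  0.3   0.51 -0.07]
w2
-0.08 1318 [0.5697 0.5854 0.5774] z [0.0888 0.0901]
-0.06 1485 [0.5674 0.583  0.5754] z [0.0889 0.0901]
-0.04 1541 [0.5654 0.5807 0.5732] z [0.0889 0.0902]
-0.02 1530 [0.5636 0.5791 0.5713] z [0.089  0.0903]
0.0 1124 [0.5619 0.5771 0.5695] z [0.089  0.0904]
s2
-0.08 1496 [0.5201 0.6191 0.5648] z [0.3851 0.4565]
-0.06 103 [0.57   0.6133 0.5904] z [0.3754 0.3999]
-0.04 28 [0.5662 0.5809 0.5736] z [0.0885 0.0918]
-0.02 24 [0.5644 0.5803 0.5719] z [0.0891 0.0912]
0.0 22 [0.5614 0.5774 0.5687] z [0.0901 0.0933]
0.02 29 [0.5621 0.576  0.5676] z [0.0883 0.0907]
0.04 25 [0.5601 0.577  0.5666] z [0.0884 0.0914]
0.06 20 [0.5318 0.5788 0.5516] z [0.0998 0.1083]
0.08 157 [0.5241 0.6025 0.55  ] z [0.0948 0.1063]
0.1 107 [0.5375 0.6013 0.5572] z [0.1012 0.1083]
0.12 133 [0.5204 0.5899 0.5528] z [0.0987 0.107 ]
0.14 201 [0.5208 0.5962 0.5527] z [0.0854 0.1064]
0.16 87 [0.5322 0.5807 0.5582] z [0.0829 0.1063]
t2
-0.08 988 [0.5208 0.6135 0.564 ] z [0.4131 0.4579]
-0.06 45 [0.5699 0.5828 0.5761] z [0.0891 0.0915]
-0.04 46 [0.5678 0.5808 0.5741] z [0.0892 0.0912]
-0.02 44 [0.5651 0.5786 0.572 ] z [0.089  0.0912]
0.0 44 [0.5636 0.5784 0.5701] z [0.0898 0.0911]
0.02 45 [0.5619 0.5759 0.5683] z [0.0889 0.0917]
0.04 27 [0.5614 0.5738 0.5672] z [0.089  0.0911]
0.06 42 [0.5406 0.5874 0.5596] z [0.0932 0.1082]
0.08 256 [0.5257 0.599  0.5591] z [0.0975 0.1069]
0.1 171 [0.5366 0.6    0.5593] z [0.1024 0.1076]
0.12 191 [0.5213 0.5953 0.5531] z [0.1008 0.1079]
0.14 215 [0.5209 0.5947 0.5563] z [0.0966 0.1072]
0.16 54 [0.5323 0.5778 0.5577] z [0.1024 0.1078]
```

View pics/m2.png

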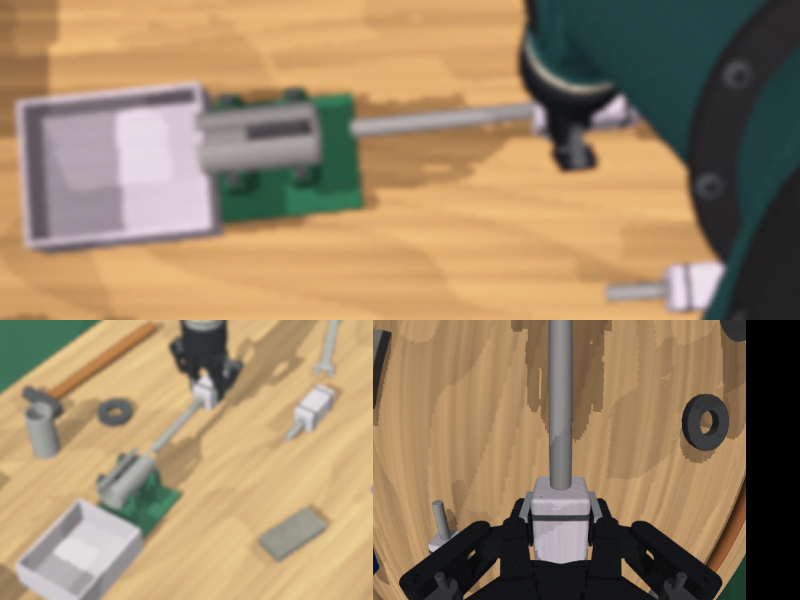

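The tip is in line with the bore within about 2 mm, against 13 mm of clearance, and 22 mm short of the open end. I'll enter gently and check the force.

```bash
python3 -m handwheel '[-0.002,0.006,0.001,0,0,-0.3,0.02, -0.0006,0.006,0,0,0,0,0.02, -0.0006,0.006,0,0,0,0,0.02, -0.0005,0.005,0,0,0,0,0.02, -0.0005,0.005,0,0,0,0,0.02, -0.0005,0.005,0,0,0,0,0.02]'
python3 -c "
from h import *
st()"
```

```text
time: 6.65
eef_pos: [0.5776, -0.0857, 0.0708]
tool_rot: [-0.0, 0.999, 0.045, -0.0]
ft_force: [0.2, -0.2, -2.4]
width: 0.0352
t 6.65 p [ 0.5776 -0.0857  0.0708] jaw 5.14 z [-0.  0. -1.] F [ 0.2 -0.2 -2.4] T [-0.04 -0.05 -0.02] w 0.0352
q [ 0.24  0.65 -0.23  2.03  0.3   0.5  -0.12]
```

```bash
python3 -m handwheel '[-0.0007,0.007,0,0,0,0,0.02, -0.0007,0.007,0,0,0,0,0.02, -0.0007,0.007,0,0,0,0,0.02, -0.0007,0.007,0,0,0,0,0.02, -0.0006,0.007,0,0,0,0,0.02, -0.0006,0.007,0,0,0,0,0.02, -0.0006,0.007,0,0,0,0,0.02]'
python3 -c "
from h import *
st()"
```

```text
time: 7.35
eef_pos: [0.5729, -0.0366, 0.0708]
tool_rot: [0.0, 0.999, 0.045, -0.0]
ft_force: [0.9, -2.7, -2.3]
width: 0.0351
t 7.35 p [ 0.5729 -0.0366  0.0708] jaw 5.14 z [-1.e-04 -0.e+00 -1.e+00] F [ 0.9 -2.7 -2.3] T [-0.68 -0.06  0.02] w 0.0351
q [ 0.14  0.64 -0.22  2.05  0.29  0.48 -0.2 ]
```

```bash
python3 -m handwheel '[-0.0005,0.005,0,0,0,0,0.02, -0.0005,0.005,0,0,0,0,0.02, -0.0005,0.005,0,0,0,0,0.02, -0.0005,0.005,0,0,0,0,0.02, -0.0004,0.004,0,0,0,0,0.02, -0.0004,0.004,0,0,0,0,0.02, 0,0,0,0,0,0,0.02]'
python3 - <<'E'
from h import *
st(); a,_,_=grab('top','t3'); b,_,_=grab('side','s3')
c=cv2.resize(a[110:210,120:320,::-1],(640,320),interpolation=cv2.INTER_CUBIC); s=cv2.resize(b[170:290,120:270,::-1],(350,280),interpolation=cv2.INTER_CUBIC)
cv2.imwrite('pics/m3.png',np.vstack([c,np.hstack([s,np.zeros((280,290,3),np.uint8)])]))
E
```

```text
time: 8.05
eef_pos: [0.5698, -0.0067, 0.0706]
tool_rot: [-0.001, 0.999, 0.046, -0.0]
ft_force: [-0.4, 0.0, -3.4]
width: 0.0346
t 8.05 p [ 0.5698 -0.0067  0.0706] jaw 5.28 z [-6.e-04  2.e-03 -1.e+00] F [-0.4  0.  -3.4] T [ 0.03 -0.   -0.06] w 0.0346
q [ 0.09  0.64 -0.22  2.06  0.28  0.47 -0.25]
```

View pics/m3.png

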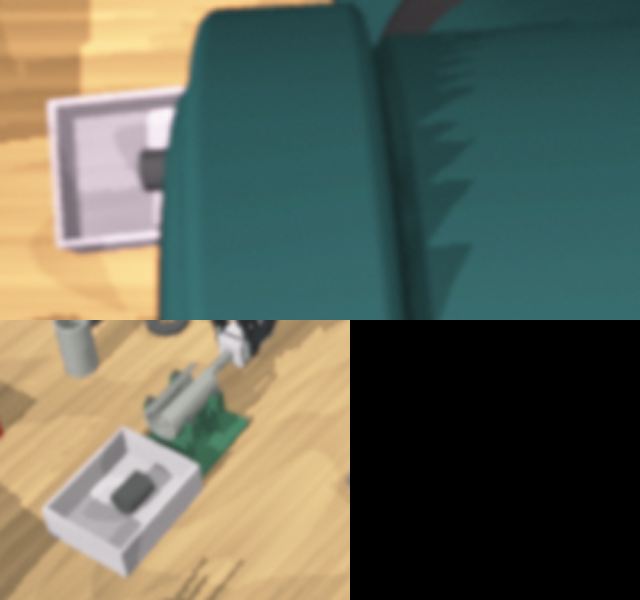

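The slug lies in the tray, at (130,490) in the side crop, and the push force is back to zero. I'll draw the drift straight back.

```bash
python3 -m handwheel '[0.0007,-0.007,0,0,0,0,0.02, 0.0014,-0.015,0,0,0,0,0.02, 0.0014,-0.015,0,0,0,0,0.02, 0.0014,-0.015,0,0,0,0,0.02, 0.0014,-0.015,0,0,0,0,0.02, 0.0014,-0.015,0,0,0,0,0.02, 0.0014,-0.015,0,0,0,0,0.02, 0.0014,-0.015,0,0,0,0,0.02]'
python3 -m handwheel '[0.0014,-0.015,0,0,0,0,0.02, 0.0014,-0.015,0,0,0,0,0.02, 0.0014,-0.015,0,0,0,0,0.02, 0.0014,-0.015,0,0,0,0,0.02, 0.0014,-0.015,0,0,0,0,0.02, 0.0014,-0.015,0,0,0,0,0.02, 0.0014,-0.015,0,0,0,0,0.02, 0,0,0,0,0,0,0.02]'
python3 - <<'E'
from h import *
st(); grab('wrist','w4'); grab('top','t4')
for t in ('w4','t4'):
    P,ok,im=(wcloud if t[0]=='w' else cloud)(t); X,Y,Z=np.moveaxis(P,-1,0); print(t)
    for y in np.arange(-.18,-.04,.02):
        q=P[ok&(abs(Y-y)<.01)&(abs(X-.585)<.04)&(Z>.04)&(Z<.12)]
        if len(q)>2: print(round(y,3),len(q),np.round(q[:,0].mean(),4),'z',np.round(np.percentile(q[:,2],[50,90]),4))
E
```

```text
time: 8.95
eef_pos: [0.5808, -0.1228, 0.0708]
tool_rot: [0.0, 0.999, 0.045, 0.0]
ft_force: [0.5, 0.2, -4.5]
width: 0.0346
time: 9.75
eef_pos: [0.5904, -0.2305, 0.0707]
tool_rot: [0.001, 0.999, 0.043, 0.0]
ft_force: [-0.9, -0.1, -3.6]
width: 0.0347
t 9.75 p [ 0.5904 -0.2305  0.0707] jaw 4.88 z [ 3.0e-04 -2.4e-03 -1.0e+00] F [-0.9 -0.1 -3.6] T [-0.05 -0.05 -0.01] w 0.0347
q [ 0.48  0.69 -0.26  1.91  0.31  0.57  0.1 ]
w4
-0.18 1437 0.5856 z [0.0894 0.0907]
-0.16 1537 0.5837 z [0.0895 0.0907]
-0.14 1548 0.582 z [0.0894 0.0907]
-0.12 1436 0.5803 z [0.0892 0.0907]
-0.1 16 0.5833 z [0.087  0.0885]
t4
-0.18 44 0.5851 z [0.0903 0.0917]
-0.16 49 0.5836 z [0.09   0.0922]
-0.14 45 0.5819 z [0.0899 0.0921]
-0.12 46 0.5802 z [0.0889 0.0912]
-0.1 46 0.5783 z [0.0897 0.0918]
-0.08 47 0.5766 z [0.0899 0.092 ]
-0.06 3 0.5744 z [0.09   0.0915]
```

```bash
python3 -m handwheel '[0,0,-0.012,0,0,0,0.02, 0,0,-0.012,0,0,0,0.02, 0,0,-0.012,0,0,0,0.02, 0,0,-0.01,0,0,0,0.02, 0,0,-0.008,0,0,0,0.02, 0,0,-0.004,0,0,0,0.02, 0,0,-0.002,0,0,0,0.02, 0,0,0,0,0,0,0.02]'
python3 -c "
from h import *
st()"
python3 -m handwheel '[0,0,-0.001,0,0,0,0.02, 0,0,-0.001,0,0,0,0.02, 0,0,-0.0007,0,0,0,0.02, 0,0,0,0,0,0,0.02]'
python3 -c "
from h import *
st()"
```

```text
time: 10.65
eef_pos: [0.5907, -0.2263, 0.0107]
tool_rot: [0.0, 0.999, 0.045, 0.0]
ft_force: [-0.8, 0.1, -3.5]
width: 0.0352
t 10.65 p [ 0.5907 -0.2263  0.0107] jaw 5.13 z [ 0.e+00 -1.e-04 -1.e+00] F [-0.8  0.1 -3.5] T [-0.    0.05 -0.  ] w 0.0352
q [ 0.45  0.78 -0.22  1.93  0.35  0.47  0.07]
time: 11.05
eef_pos: [0.5905, -0.2263, 0.0082]
tool_rot: [0.0, 0.999, 0.045, 0.0]
ft_force: [-0.2, -0.3, -3.4]
width: 0.0348
t 11.05 p [ 0.5905 -0.2263  0.0082] jaw 5.13 z [ 1.e-04 -1.e-04 -1.e+00] F [-0.2 -0.3 -3.4] T [-0.05  0.04 -0.04] w 0.0348
q [ 0.44  0.78 -0.22  1.93  0.35  0.47  0.06]
```

```bash
python3 -m handwheel '[0,0,-0.0008,0,0,0,0.02, 0,0,-0.0004,0,0,0,0.02, 0,0,0,0,0,0,0.02, 0,0,0,0,0,0,0.02]'
python3 -c "
from h import *
st()"
```

```text
time: 11.45
eef_pos: [0.5906, -0.2263, 0.007]
tool_rot: [0.0, 0.999, 0.045, 0.0]
ft_force: [-0.1, -0.4, -1.5]
width: 0.0349
t 11.45 p [ 0.5906 -0.2263  0.007 ] jaw 5.13 z [ 0.e+00 -1.e-04 -1.e+00] F [-0.1 -0.4 -1.5] T [ 0.01  0.11 -0.03] w 0.0349
q [ 0.44  0.79 -0.22  1.93  0.35  0.46  0.06]
```

Contact is starting. I'll go 0.5 mm further, then release slowly.

```bash
python3 -m handwheel '[0,0,-0.0005,0,0,0,0.02, 0,0,0,0,0,0,0.02, 0,0,0,0,0,0,0.034, 0,0,0,0,0,0,0.037]' 20
python3 -m handwheel '[0,0,0,0,0,0,0.04, 0,0,0,0,0,0,0.05, 0,0,0,0,0,0,0.065, 0,0,0,0,0,0,0.08, 0,0,0,0,0,0,0.085, 0,0,0,0,0,0,0.085, 0,0,0,0,0,0,0.085, 0,0,0,0,0,0,0.085]'
python3 -c "
from h import *
st()"
```

```text
time: 11.85
eef_pos: [0.5912, -0.2264, 0.0066]
tool_rot: [0.0, 0.999, 0.045, 0.001]
ft_force: [-0.3, -0.2, 0.5]
width: 0.0372
time: 12.65
eef_pos: [0.5906, -0.2263, 0.0064]
tool_rot: [0.0, 0.999, 0.045, 0.0]
ft_force: [0.8, -0.8, 0.5]
width: 0.0851
t 12.65 p [ 0.5906 -0.2263  0.0064] jaw 5.13 z [ 1.e-04 -0.e+00 -1.e+00] F [ 0.8 -0.8  0.5] T [ 0.02 -0.   -0.02] w 0.0851
q [ 0.44  0.79 -0.22  1.93  0.35  0.46  0.06]
```

```bash
python3 -m handwheel '[0,0,0.01,0,0,0,0.085, 0,0,0.02,0,0,0,0.085, 0,0,0.03,0,0,0,0.085, 0,0,0.03,0,0,0,0.085, 0,0,0.03,0,0,0,0.085, 0,0,0.03,0,0,0,0.085, 0,0,0.03,0,0,0,0.085, 0,0,0,0,0,0,0.085]'
python3 -m handwheel '[0,-0.03,0,0,0,0,0.085, 0,-0.03,0,0,0,0,0.085, 0,-0.03,0,0,0,0,0.085, 0,-0.03,0,0,0,0,0.085, 0,-0.03,0,0,0,0,0.085, 0,-0.03,0,0,0,0,0.085, 0,0,0,0,0,0,0.085, 0,0,0,0,0,0,0.085]'
python3 - <<'E'
from h import *
st(); a,_,_=grab('top','t5'); b,_,_=grab('side','s5')
P,ok,im=cloud('s5'); X,Y,Z=np.moveaxis(P,-1,0)
fit(P[ok&(abs(X-.592)<.04)&(abs(Y+.246)<.06)&(Z>.03)&(Z<.06)],'handle')
fit(P[ok&(abs(X-.58)<.03)&(abs(Y+.13)<.075)&(Z>.012)&(Z<.04)],'rod')
D=(im.max(-1)<90)&ok&(abs(X-.55)<.05)&(abs(Y-.23)<.06); fit(P[D],'slug')
cv2.imwrite('pics/m5.png',np.vstack([cv2.resize(a[90:270,100:450,::-1],(700,360),interpolation=cv2.INTER_CUBIC),cv2.resize(b[120:240,120:470,::-1],(700,240),interpolation=cv2.INTER_CUBIC)]))
E
```

```text
time: 13.45
eef_pos: [0.5937, -0.227, 0.1919]
tool_rot: [0.002, 0.999, 0.045, 0.005]
ft_force: [0.0, 0.4, 1.0]
width: 0.0853
time: 14.25
eef_pos: [0.5896, -0.4069, 0.1858]
tool_rot: [-0.0, 0.999, 0.044, -0.001]
ft_force: [0.0, 1.4, 0.4]
width: 0.0848
t 14.25 p [ 0.5896 -0.4069  0.1858] jaw 5.02 z [-1.1e-03  7.0e-04 -1.0e+00] F [0.  1.4 0.4] T [-0.    0.01 -0.02] w 0.0848
q [ 0.74  0.64 -0.32  1.65  0.24  0.89  0.42]
handle 203 [ 593.8 -243.5] [40.3 84.7] 5.1 z [31.5 39.2 44. ]
rod 161 [ 580.3 -135.4] [ 26.5 142.6] 8.4 z [19.2 25.6 30.3]
slug 86 [537.7 227.6] [46.9 18.2] 66.2 z [21.  30.2 40.6]
```

View pics/m5.png

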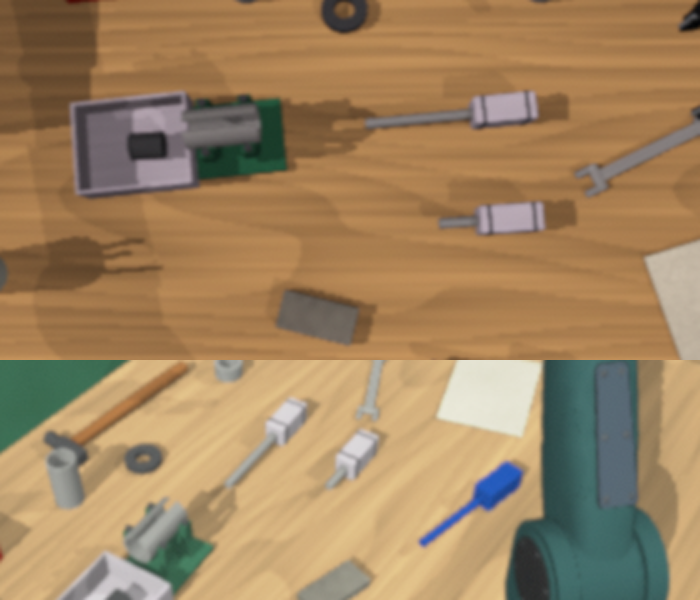

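The slug is in the tray at (147,146). The long drift lies flat on the bench at (505,109), the short drift is where it was, and the gripper is clear. Handing in.

```bash
python3 -c "
from rig import env
print(env.sign_off())"
```

```text
the job is handed in; nothing more can be done
None
```

The job is done and handed in: the slug is in the catch tray and the long drift is back on the bench. I gripped the drift by its handle, lined it up with the bore (within about 2 mm) and pushed the slug out with about 3 N read at the wrist. Then I drew the drift straight back, set it down under light contact and released it.

**Last checks:**
- **Slug:** the final top and side views show it in the tray.
- **Drift:** it lies flat, with the handle's top at about 39 mm (40 mm expected) and its centre near (0.594, -0.244).
- **Surroundings:** the short drift is where it started and the gripper was clear of everything. The robot clock read about 14 s of the 61 s allowed. The highest force seen at the check points was 5.5 N.

**Loose readings:** the fingers read about 35 mm on the 36 mm handle. The final side-camera rod fit came out too wide (26 mm for a 14 mm rod), and the slug fit was coarse (about 86 pixels). For these I relied on the pictures instead.

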